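Unlock the balance's sample slide and push it home

ROBOT

A 6-joint arm with a two-finger parallel gripper is mounted at the origin on the work surface. World frame = base frame: x ahead of the robot, y to its left, z up, the work surface at z = 0. Lengths are in m, angles in rad, forces in N, time in s.
With the tool pointing down it reaches from about 0.275 to 0.85 m from the base axis. Payload 19 kg.
Tool frame: the origin (TCP) lies on the centre line of the jaws, within the pads' length; the fingertips stand 17 mm ahead of it and the grasp point (between the pads) lies 2 mm behind it (r.tcp_to_tips is the z of the fingertips in the tool frame, in m); z points along the fingers, y is the line along which they close (so a half turn about z gives the same grasp; the last joint's range is limited). The gripper opens to 85 mm and grips with 20 to 120 N. Pads are 22 mm wide; open, the fingers measure 114 mm over their backs; the gripper's body (76 mm by 85 mm) begins 54 mm behind the grasp point. The pads swing forward as they close: fully open they stand 13 mm farther back than shut.
Start: joints at [-1.393, 0.15, 1.437, -0, 1.554, -0.134], TCP at [0.176, -0.547, 0.248] pointing down, gripper open.
Joint ranges: [-2.8, 2.8], [-0.68, 2.1], [0.12, 2.68], [-1.39, 4.53], [0.16, 2.79], [-2.81, 2.81]. Speed limits (rad/s): [1.89, 1.89, 2.22, 3.01, 3.01, 3.01].

INTERFACE

Orientations are given as a 3x3 rotation matrix whose columns are the frame's x, y, z axes.
In Python, from rig import r, imaging gives the robot as it stands.
- The arm moves only by the tool step_arm, never from a script. Its arguments are lists of equal length, an entry for each row: "angular": the turn, a rotation vector about the tool's x, y, z normalised to -1 to 1, where 1 is pi/2 rad, a list of three; "delta_pos": the shift along the tool's x, y, z normalised to -1 to 1, where 1 is 500 mm, a list of three; "hand": the opening, from 0 (shut) to 1 (fully open). A call has 1 to 8 rows; each row is the pose to reach, as a shift and turn from the pose commanded when the call began, along the tool's axes at that moment; what a row does not reach only later rows make up. A row lasts 1/8 s, in which the tool goes at most 62.5 mm and 10.7 degrees, less where a joint would pass 70% of its speed; a pose out of reach is approached as far as the arm can. A call with a number of a shift or a turn outside -1 to 1 is refused whole. A call with a gripper value outside its range is refused whole. The fingers move at their own pace and stop on an object; the grip force is fixed at half the most. Time passes only in rows, so rows that repeat a pose let the fingers close. It gives the time, the measured TCP pose, the force, the opening and the grip force at its end, in the units of the state.
- r.get_obs(): the state, without advancing time (a new reading comes with each control period).
- imaging.grab_frame(name): name is "scene" or "top"; returns a dict with "pixels" (384x512x3 uint8, red, green, blue), "vfov" (degrees; the focal length in pixels is half the picture's height over the tangent of half this angle, whatever the lens; pixels are square), "cx", "cy" (the principal point, pixels), "world_from_camera" (4x4, takes a point from camera to world coordinates). Camera axes: x right, y down, z forward; pixel columns grow to the right and rows downward; lengths in m; the calibration is good to about 2 mm. A picture is of the moment at which its call begins. There is no depth.
- r.close_job(): hands the job in; it is judged then, once.
Trained networks look in the newest picture that a camera, given by its name, has taken for a name from the list of things; names that differ only in an ending like _2 or _b are one class to them, and where a whole thing is asked for, a point or a joint stands for the part that bears it (a point fixed in the world has none). Each returns a list of dicts, best first, with "confidence" (0 to 1); they miss things now and then, are a little off and sometimes report something else, mostly with a low value. They report only what shows in the picture. A call takes as long as a camera call. They do not tell look-alikes from the thing itself.
- imaging.masks_of(camera, query): "mask" (384x512 bool, what is visible of it) and "centre" ([row, column] as shares, 0 to 1, of the picture: columns of its width, rows of its height, amid what is visible of it).
- imaging.place_of(camera, query): "centre" ([row, column] as shares, 0 to 1, of the picture: columns of its width, rows of its height: a listed point, or the origin of a listed thing).
The state is a dict: "t": time; "qpos": joint angles; "qd": joint speeds; "joint_efforts": joint torques, N m; "tool_pos": TCP position; "ee_rot": TCP orientation; "ft_force": force on the tool from outside, world axes, zero at the start; "ft_torque": the same for the moment, N m; "finger_gap": finger opening in m; "gripper_force": force on a finger pad.
Only numpy, scipy, OpenCV 4.12 (cv2) and the standard library are available. Lean on these libraries where they do the work, as an engineer would, in place of code of your own. Each camera call takes 0.05 s, during which the arm holds its last target. There are 200 camera calls.

TASK

The ore lump lies in the tray of the balance's sample slide, which is blocked by an eccentric cam. First push the cam's upright peg round, either way, until the cam's low point faces the slide, and only then push the slide forward until it is fully home. Use only pushes of the fingertips: pick nothing up, leave the lump lying in its tray and leave the tare knob and the other things on the bench alone, and finish clear of everything.

Things in the scene. Friction and masses are not known exactly. Their poses are not given: they have to be found in the camera images.
- balance: Chrome bench balance, fixed, 380 x 150 mm, deck 30 mm above the bench. Origin: centre of its footprint at bench height; z up; x is its long direction and the slide's way forward: slide's rear plate, tray, nose bar, cam (pivot at x +60, y 0), then at x +138 to +186 a raised head, 130 mm wide, its top 75 mm above the bench, with the tare knob at x +162, y +38
- cam (a joint): Angle (rad) of the eccentric cam about its upright pivot, + counter-clockwise from above. 0: high point and peg point at the slide (balance -x), blocking it. The low point faces the slide at +3.14 or -3.14 (0.4 off is too much); the peg then points to balance +x. Peg bearing in the balance's frame: 3.14 + value. Stops at +-3.49, starts within +-1.3. 3 N at the peg turns it; it stays where left
- cam_pivot (a point): Centre of the cam's pivot, on the upper face of the cam disc (52 mm above the bench; a dark bolt head, 16 mm wide, stands 4 mm above that). The steel disc has radius 40 mm, is 18 mm thick, and its centre lies 18 mm from the pivot on the peg's side
- peg_top (a point): Centre of the top of the upright round peg on the cam, 14 mm in diameter, standing 42 mm above the disc (top 94 mm above the bench), 42 mm from the pivot on the side of the cam's high point
- slide (a joint): Travel of the slide (m) along balance +x: 0 at the start (loading place), 0.0365 fully home on its stop (weighing place). About 2 to 3 N moves it; it has no spring
- push_plate (a point): Where to push the slide: middle of the upper edge of the rear face of the slide's upright rear plate, 80 mm above the bench. The face looks to balance -x; the plate is 60 mm wide, 8 mm thick and spans 34 to 80 mm above the bench. The tray begins right in front of it
- tray_floor (a point): Centre of the floor of the slide's square tray (inside 72 x 72 mm, floor 40 mm and wall tops 54 mm above the bench). The slide's nose bar, 40 mm wide, runs forward from the tray to the cam at the height of the cam disc
- ore: Loose rusty iron ore lump, about 52 mm wide and 46 mm high, 0.2 to 0.4 kg, lying in the tray; origin at the centre of its underside
- tare (a joint): Round black tare knob (36 mm diameter, 16 mm high, top 91 mm above the bench) on the balance's head; angle in rad, 0 at the start; not to be turned
- boat: Bystander: open glass weighing boat, 75 x 55 x 22 mm, loose on the bench; origin at the centre of its underside
- weights: Bystander: dark wooden box 130 x 65 x 30 mm with four brass weights standing up to 35 mm above it, loose on the bench; origin at the centre of its underside
- marble: Bystander: pale marble cube, 45 mm, loose on the bench; origin at the centre of its underside
Things that resemble listed ones, but are neither listed nor needed, are in the scene too. There is more than one size of the ore; the one meant has the size given above.

How it is judged:
On the way, in this order (a step that is already met when the one before it is completed fails the run):
1. the cam's low point faces the slide (within 0.45 rad) while the slide is still back (under 6 mm) ((value of joint cam above 2.6916 rad or value of joint cam below -2.6916 rad) and value of joint slide below 0.006 m), for 0.1 s.
2. the slide is pushed home (over 34 mm) (value of joint slide above 0.034 m), for 0.2 s.
At the end, for the whole second after the job is handed in: The cam's low point faces the slide within 0.45 rad, the slide is home (travel over 34 mm of 36.5) and both are at rest; the ore lump lies at rest in the tray, within 30 mm of its centre ((value of joint cam above 2.6916 rad or value of joint cam below -2.6916 rad) and value of joint slide above 0.034 m and velocity of joint slide between -0.005 and 0.005 m/s and velocity of joint cam between -0.05 and 0.05 rad/s and horizontal distance between ore and tray_floor below 0.03 m and z of ore in the frame of balance below 0.055 m and linear speed of ore below 0.01 m/s); the robot touches nothing.
It fails at once if the slide is pushed forward more than 8 mm while the cam is not at its low point (value of joint slide above 0.008 m and not (value of joint cam above 2.6916 rad or value of joint cam below -2.6916 rad)).
It fails at once if the ore lump is lifted or knocked out of its tray (z of ore in the frame of balance above 0.055 m or horizontal distance between ore and tray_floor above 0.04 m).
It fails at once if the tare knob is turned more than 0.3 rad (value of joint tare above 0.3 rad or value of joint tare below -0.3 rad).
It fails at once if the weighing boat, weight box or marble cube is moved more than 15 mm or picked up (distance of any of boat, weights, marble from where it was at the start of the episode above 0.015 m).
It also fails if it takes over 51 s, if anything falls off the work surface, if the arm or the gripper's body presses on something with over 40 N, if the wrist force passes 120 N, or if a joint passes its speed limit or range.

## Working session

There is one attempt and no reset: what is moved stays moved. The work goes in short steps, Python scripts to look and compute and a tool call to move; the robot and the scene stay as the last step left them, time stands still between calls to the robot, and variables do not carry over. Pictures are saved under pics/ and viewed, at most 10 in all, crops included, and the job is handed in when it is done.

Besides the shell and the picture viewer there is one more tool, called as name(argument=value, ...), one argument or row to a line, values as JSON. step_arm: Moves the arm, as the interface text tells. Its arguments: {"type":"object","properties":{"angular":{"type":"array"},"delta_pos":{"type":"array"},"hand":{"type":"array"}},"required":["angular","delta_pos","hand"]}

```bash
mkdir -p pics
cat > h.py <<'E'
import numpy as np, cv2
from rig import r, imaging
def cam(f):
    h,w=f["pixels"].shape[:2]; return h/2/np.tan(np.radians(f["vfov"])/2), np.array(f["world_from_camera"])
def ray(f,row,col):
    F,T=cam(f); d=T[:3,:3]@np.array([(col-f["cx"])/F,(row-f["cy"])/F,1]); return T[:3,3],d
def at_z(f,row,col,z):
    o,d=ray(f,row,col); return o+d*(z-o[2])/d[2]
def proj(f,p):
    F,T=cam(f); c=T[:3,:3].T@(np.array(p)-T[:3,3]); return np.array([f["cy"]+F*c[1]/c[2], f["cx"]+F*c[0]/c[2]])
def tri(f1,p1,f2,p2):
    o1,d1=ray(f1,*p1);o2,d2=ray(f2,*p2)
    A=np.stack([d1,-d2],1); s=np.linalg.lstsq(A,o2-o1,rcond=None)[0]
    a,b=o1+s[0]*d1,o2+s[1]*d2; return (a+b)/2,np.linalg.norm(a-b)
E
python3 - <<'E'
from h import *
F={n:imaging.grab_frame(n) for n in("scene","top")}
for n,f in F.items(): cv2.imwrite(f"pics/{n}0.png",f["pixels"][:,:,::-1]); print(n,np.round(f["world_from_camera"],3).tolist(),f["vfov"],f["cx"],f["cy"])
H=dict(balance=0,cam_pivot=.052,peg_top=.094,push_plate=.08,tray_floor=.04,ore=.04,tare=.08,boat=0,weights=0,marble=0)
for q,z in H.items():
  for n,f in F.items():
    for d in imaging.place_of(n,q)[:3]:
        p=np.array(d["centre"])*[384,512]; print(q,n,round(d["confidence"],2),np.round(p,1),np.round(at_z(f,*p,z),4))
E
```

```text
scene [[-0.57, 0.585, -0.577, 1.102], [0.821, 0.389, -0.417, 0.41], [-0.019, -0.711, -0.703, 0.702], [0.0, 0.0, 0.0, 1.0]] 51.19167036899422 253.59614935852198 187.25088279518081
top [[-0.017, -0.986, 0.166, 0.47], [-0.999, 0.025, 0.042, 0.025], [-0.046, -0.165, -0.985, 0.719], [0.0, 0.0, 0.0, 1.0]] 55.04339711700884 253.84554418759708 195.33964896840905
balance scene 0.77 [195.9 270.9] [0.5272 0.0464 0.    ]
balance top 0.61 [229.6 263.4] [0.5226 0.0384 0.    ]
cam_pivot scene 0.86 [166.9 286.2] [0.467  0.0508 0.052 ]
cam_pivot top 0.64 [255.1 252.1] [0.4737 0.0586 0.052 ]
peg_top scene 0.98 [162.1 275.3] [0.5077 0.0445 0.094 ]
peg_top top 0.83 [231.9 260.3] [0.5119 0.042  0.094 ]
push_plate scene 0.92 [195.8 213.5] [ 0.6613 -0.0158  0.08  ]
push_plate scene 0.61 [196.2 271.2] [0.593  0.0888 0.08  ]
push_plate top 0.9 [150.3 289.6] [ 0.6573 -0.0129  0.08  ]
push_plate top 0.33 [254.5 252.2] [0.4745 0.057  0.08  ]
tray_floor scene 0.85 [200.3 234.4] [0.6177 0.0055 0.04  ]
tray_floor scene 0.63 [198.2 270.4] [0.5667 0.07   0.04  ]
tray_floor top 0.72 [179.5 280.8] [0.6129 0.003  0.04  ]
ore scene 0.79 [201.5 233. ] [0.6224 0.0051 0.04  ]
ore scene 0.74 [184. 178.] [ 0.6494 -0.1383  0.04  ]
ore scene 0.74 [152.5 267.7] [ 0.4341 -0.0244  0.04  ]
ore top 0.98 [176.3 284.1] [ 0.6188 -0.0034  0.04  ]
ore top 0.87 [ 88.8 286.9] [ 0.7937 -0.0143  0.04  ]
ore top 0.72 [184.6 376.6] [ 0.5984 -0.1734  0.04  ]Traceback (most recent call last):
  File "<stdin>", line 7, in <module>
ValueError: it knows: balance, boat, cam_pivot, marble, ore, peg_top, push_plate, tray_floor, weights
```

View pics/top0.png

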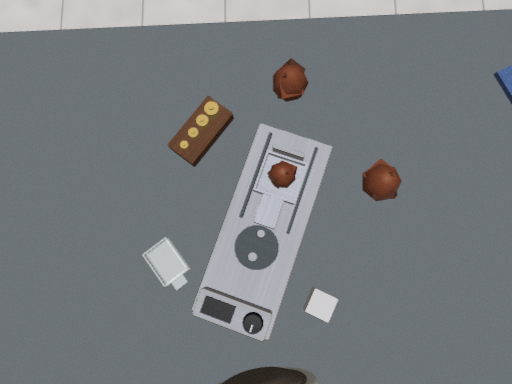

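View pics/scene0.png

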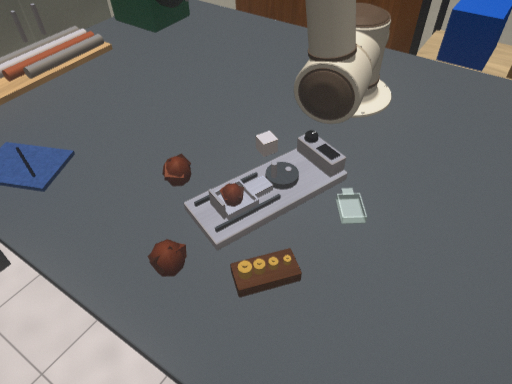

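The top view shows the balance with its head nearest the robot (232,315), cam pivot (257,252), peg (233,261) and rear plate (150,290). There are three ore lumps: (176,284), (80,290) and (180,381). The one at (176,284) is the one meant, because it lies in the tray and is the smallest. I'll confirm that in an enlarged crop and triangulate the points.

Run:
```python
from h import *
F={n:imaging.grab_frame(n) for n in("scene","top")}
P={}
for q,z in dict(balance=0,cam_pivot=.052,peg_top=.094,push_plate=.08,tray_floor=.04,boat=0,weights=0,marble=0).items():
    ps=[]
    for n,f in F.items():
        d=imaging.place_of(n,q)
        if d: ps.append(np.array(d[0]["centre"])*[384,512])
    if len(ps)==2:
        X,e=tri(F["scene"],ps[0],F["top"],ps[1]); m=(at_z(F["scene"],*ps[0],z)+at_z(F["top"],*ps[1],z))/2
        P[q]=m; print(q,np.round(X,4),round(e,4),"atz",np.round(at_z(F["scene"],*ps[0],z),4),np.round(at_z(F["top"],*ps[1],z),4))
    else: print(q,len(ps))
u=P["cam_pivot"]-P["push_plate"]; print("len",np.linalg.norm(u[:2]),"yaw",np.arctan2(u[1],u[0]))
v=P["peg_top"]-P["cam_pivot"]; print("peg",np.linalg.norm(v[:2]),np.arctan2(v[1],v[0]))
m=imaging.masks_of("top","balance")[0]["mask"]
# rect fit of outline at deck height
c=max(cv2.findContours(m.astype(np.uint8),0,1)[0],key=cv2.contourArea)[:,0]
w=np.array([at_z(F["top"],y,x,.03)[:2] for x,y in c],np.float32); print("rect",cv2.minAreaRect(w))
a=F["top"]["pixels"][115:345,185:345]; b=F["scene"]["pixels"][120:240,180:350]
a=cv2.resize(a,None,fx=2.5,fy=2.5,interpolation=2); b=cv2.resize(b,(400,282),interpolation=2)
c=np.zeros((575,800,3),np.uint8); c[:a.shape[0],:400]=a; c[:282,400:]=b; cv2.imwrite("pics/crop.png",c[:,:,::-1])
```

```text
balance [ 0.523   0.0359 -0.0052] 0.0022 atz [0.5267 0.0396 0.    ] [0.5232 0.0349 0.    ]
cam_pivot [0.4713 0.0599 0.05  ] 0.0013 atz [0.4729 0.0615 0.052 ] [0.4716 0.0592 0.052 ]
peg_top [0.5075 0.1246 0.1516] 0.1361 atz [0.5094 0.0491 0.094 ] [0.4622 0.1935 0.094 ]
push_plate [ 0.6619 -0.01    0.0767] 0.005 atz [ 0.6652 -0.0101  0.08  ] [ 0.6595 -0.0077  0.08  ]
tray_floor 1
boat [ 4.623e-01  2.291e-01 -3.000e-04] 0.0008 atz [ 0.4623  0.2295 -0.    ] [0.4626 0.2287 0.    ]
weights [ 0.7253  0.1577 -0.0009] 0.0074 atz [0.7277 0.1549 0.    ] [0.723  0.1607 0.    ]
marble [ 0.3813 -0.0667 -0.0165] 0.0023 atz [ 0.3984 -0.0568  0.    ] [ 0.3827 -0.0637  0.    ]
len 0.20229771523600867 yaw 2.7921189158102635
peg 0.06239365581227118 1.352458994652139
rect ((0.5251401662826538, 0.03958632051944733), (0.15267902612686157, 0.38647153973579407), 69.43321990966797)
```

View pics/crop.png

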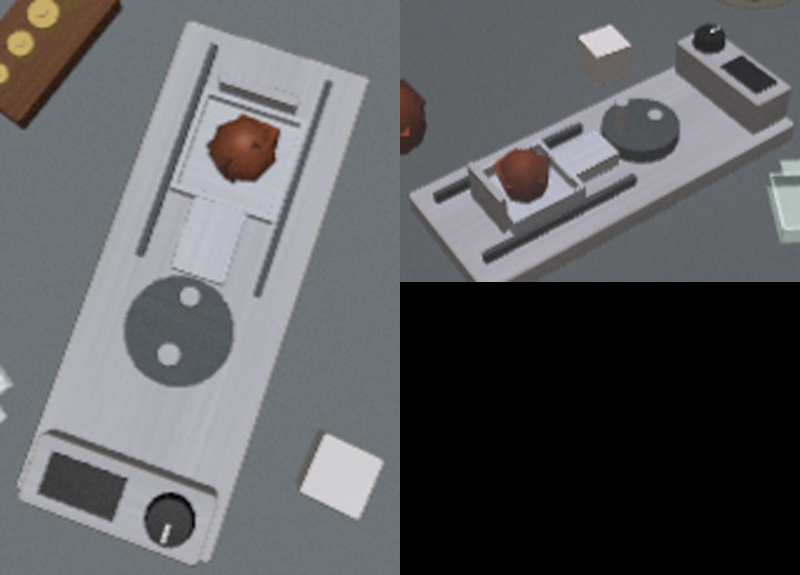

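The crop confirms the ore in the tray at (245,148). The peg is the disc at (189,296) and the pivot bolt is at (168,354). The peg points at the slide, so the cam is at about 0. My plan is to straddle the peg with half-open fingers and push it round counter-clockwise, turning the tool with it.

```bash
cat > plan.py <<'E'
from h import *
from scipy.spatial.transform import Rotation as R
yaw=2.787; u=np.array([np.cos(yaw),np.sin(yaw)]); PIV=np.array([.4715,.0598])
def pose(phi,rad=.042,z=.085):  # phi: peg bearing in the balance frame, deg
    a=yaw+np.radians(phi); return np.r_[PIV+rad*np.array([np.cos(a),np.sin(a)]),z]
E
python3 - <<'E'
from plan import *
o=r.get_obs(); M=np.array(o["ee_rot"]); print(o["t"],np.round(M,3).tolist(),o["tool_pos"],o["finger_gap"],o["qpos"])
p=pose(180); print("peg",p)
y=np.degrees(np.arctan2(M[1,1],M[0,1])); print("tool y yaw",y,"balance y yaw",np.degrees(yaw)+90-360)
print("d tool/0.5",M.T@(p+[0,0,.075]-o["tool_pos"])/.5)
E
```

```text
1.65 [[0.952, 0.307, -0.0], [0.307, -0.952, 0.0], [0.0, -0.0, -1.0]] [ 0.17634873 -0.54724936  0.24823885] 0.08535909037905787 [-1.39304428e+00  1.50530270e-01  1.43742101e+00  2.24834586e-05
  1.55381838e+00 -1.33980836e-01]
peg [0.5108871  0.04521725 0.085     ]
tool y yaw -72.13904337886736 balance y yaw -110.31666249703957
d tool/0.5 [ 1.00025015 -0.92258204  0.17668271]
```

step_arm(
  angular=[
    [0, 0, 0.1],
    [0, 0, 0.2],
    [0, 0, 0.3],
    [0, 0, 0.424],
    [0, 0, 0.424],
    [0, 0, 0.424],
    [0, 0, 0.424],
    [0, 0, 0.424],
  ],
  delta_pos=[
    [0.08, -0.075, 0],
    [0.16, -0.15, 0],
    [0.24, -0.225, 0],
    [0.32, -0.3, 0],
    [0.4, -0.375, 0],
    [0.48, -0.45, 0],
    [0.56, -0.525, 0],
    [0.56, -0.525, 0],
  ],
  hand=[0.45, 0.45, 0.45, 0.45, 0.45, 0.45, 0.45, 0.45],
)

```text
t: 2.65
tool_pos: [0.3636, -0.2087, 0.2487]
ee_rot: [[0.94, -0.342, 0.001], [-0.342, -0.94, 0.0], [0.001, -0.0, -1.0]]
ft_force: [-0.8, -0.3, 0.3]
finger_gap: 0.0383
gripper_force: 0.0
```

Run:
```python
from plan import *
o=r.get_obs(); M=np.array(o["ee_rot"]); p=pose(180)
print(o["tool_pos"],o["finger_gap"],o["qpos"],np.degrees(np.arctan2(M[1,1],M[0,1])))
print(M.T@(p+[0,0,.075]-o["tool_pos"])/.5)
```

```text
[ 0.36360555 -0.20872941  0.24865734] 0.03826002276303548 [-7.05798964e-01 -1.82597548e-01  1.76461332e+00  6.13035579e-04
  1.55886821e+00  1.21434797e+00] -110.01671386082509
[ 0.10276452 -0.57798211  0.17759409]
```

step_arm(
  angular=[
    [0, 0, 0],
    [0, 0, 0],
    [0, 0, 0],
    [0, 0, 0],
    [0, 0, 0],
    [0, 0, 0],
    [0, 0, 0],
  ],
  delta_pos=[
    [0.02, -0.11, 0.03],
    [0.04, -0.22, 0.06],
    [0.06, -0.33, 0.09],
    [0.08, -0.44, 0.12],
    [0.1, -0.55, 0.15],
    [0.103, -0.578, 0.176],
    [0.103, -0.578, 0.176],
  ],
  hand=[0.45, 0.45, 0.45, 0.45, 0.45, 0.45, 0.45],
)

```text
t: 3.52
tool_pos: [0.5105, 0.0415, 0.1592]
ee_rot: [[0.938, -0.346, -0.002], [-0.346, -0.938, -0.0], [-0.002, 0.001, -1.0]]
ft_force: [0.6, 0.4, 0.2]
finger_gap: 0.0386
gripper_force: 0.0
```

Run:
```python
from plan import *
o=r.get_obs(); M=np.array(o["ee_rot"]); p=pose(180)
print(o["tool_pos"],o["finger_gap"],np.degrees(np.arctan2(M[1,1],M[0,1])))
print(M.T@(p-o["tool_pos"])/.5)
f=imaging.grab_frame("scene"); a=cv2.resize(f["pixels"][60:240,180:380],None,fx=3,fy=3,interpolation=2); cv2.imwrite("pics/s1.png",a[:,:,::-1])
print("tip px in crop",(proj(f,np.array(o["tool_pos"])-[0,0,.017])-[60,180])*3,(proj(f,[*p[:2],.094])-[60,180])*3)
```

```text
[0.51053086 0.04151219 0.15922328] 0.03856437768798371 -110.24402012620764
[-0.00158921 -0.00731778  0.14844435]
tip px in crop [257.56070934 281.62030706] [308.87671989 284.43393592]
```

View pics/s1.png

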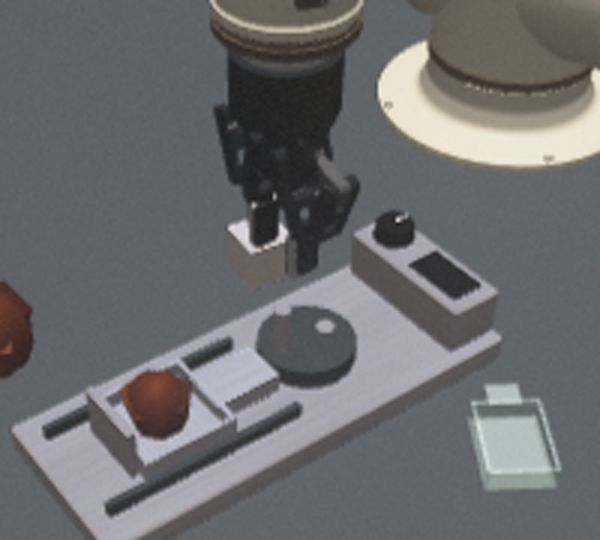

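The peg top sits where predicted, at crop (283,310), midway between the fingers. Now I'll descend over it.

step_arm(
  angular=[
    [0, 0, 0],
    [0, 0, 0],
    [0, 0, 0],
    [0, 0, 0],
    [0, 0, 0],
  ],
  delta_pos=[
    [0, 0, 0],
    [0, 0, 0.05],
    [0, 0, 0.1],
    [0, 0, 0.148],
    [0, 0, 0.148],
  ],
  hand=[0.45, 0.45, 0.45, 0.45, 0.45],
)

```text
t: 4.2
tool_pos: [0.5101, 0.0407, 0.0858]
ee_rot: [[0.937, -0.348, -0.002], [-0.348, -0.937, 0.0], [-0.002, 0.001, -1.0]]
ft_force: [-0.7, 0.3, 0.4]
finger_gap: 0.0382
gripper_force: 0.0
```

step_arm(
  angular=[
    [0, 0, -0.089],
    [0, 0, -0.178],
    [0, 0, -0.267],
    [0, 0, -0.356],
    [0, 0, -0.444],
    [0, 0, -0.533],
    [0, 0, -0.622],
    [0, 0, -0.711],
  ],
  delta_pos=[
    [-0.002, -0.021, 0],
    [-0.005, -0.032, 0],
    [-0.009, -0.043, 0],
    [-0.015, -0.053, 0],
    [-0.022, -0.063, 0],
    [-0.03, -0.071, 0],
    [-0.039, -0.079, 0],
    [-0.049, -0.084, 0],
  ],
  hand=[0.45, 0.45, 0.45, 0.45, 0.45, 0.45, 0.45, 0.45],
)

```text
t: 5.2
tool_pos: [0.5031, 0.0889, 0.0881]
ee_rot: [[0.72, 0.694, 0.002], [0.694, -0.72, -0.0], [0.001, 0.002, -1.0]]
ft_force: [1.8, -2.9, -1.8]
finger_gap: 0.0384
gripper_force: 1.6
```

Run:
```python
from plan import *
o=r.get_obs(); M=np.array(o["ee_rot"]); p=pose(244)
print(o["tool_pos"],p,o["ft_force"],M.T@(p-o["tool_pos"])/.5,o["qpos"][5])
d=np.array(o["tool_pos"])[:2]-PIV; print(np.linalg.norm(d),(np.degrees(np.arctan2(d[1],d[0])-yaw))%360, np.degrees(np.arctan2(M[1,1],M[0,1])))
```

```text
[0.50312441 0.08887078 0.08811775] [0.50187306 0.08880823 0.085     ] [ 1.84437778 -2.92424805 -1.75080692] [-0.00189809 -0.00165753  0.0062298 ] 0.8287793357891723
0.04295594820570958 242.90747683674402 -46.086417945661196
```

step_arm(
  angular=[
    [0, 0, -0.089],
    [0, 0, -0.178],
    [0, 0, -0.267],
    [0, 0, -0.356],
    [0, 0, -0.444],
    [0, 0, -0.533],
    [0, 0, -0.622],
    [0, 0, -0.711],
  ],
  delta_pos=[
    [-0.002, -0.013, 0.004],
    [-0.005, -0.025, 0.004],
    [-0.009, -0.036, 0.004],
    [-0.015, -0.046, 0.004],
    [-0.022, -0.055, 0.004],
    [-0.03, -0.064, 0.004],
    [-0.039, -0.071, 0.004],
    [-0.049, -0.077, 0.004],
  ],
  hand=[0.45, 0.45, 0.45, 0.45, 0.45, 0.45, 0.45, 0.45],
)

```text
t: 6.2
tool_pos: [0.4592, 0.1001, 0.0864]
ee_rot: [[-0.307, 0.952, 0.004], [0.952, 0.307, 0.001], [-0.001, 0.004, -1.0]]
ft_force: [4.0, 0.2, 0.8]
finger_gap: 0.0385
gripper_force: 1.8
```

Run:
```python
from plan import *
o=r.get_obs(); M=np.array(o["ee_rot"]); p=pose(308)
print(o["tool_pos"],p,o["ft_force"],M.T@(p-o["tool_pos"])/.5,o["qpos"][5])
d=np.array(o["tool_pos"])[:2]-PIV; print(np.linalg.norm(d),(np.degrees(np.arctan2(d[1],d[0])-yaw))%360, np.degrees(np.arctan2(M[1,1],M[0,1])))
```

```text
[0.45920302 0.10013206 0.08639811] [0.45874225 0.09981549 0.085     ] [3.96616294 0.2063356  0.75406801] [-0.00031731 -0.00108171  0.00279252] -0.26234474972162813
0.042165042213064885 307.27278075397743 17.908329970248523
```

step_arm(
  angular=[
    [0, 0, -0.094],
    [0, 0, -0.189],
    [0, 0, -0.283],
    [0, 0, -0.378],
    [0, 0, -0.472],
    [0, 0, -0.567],
    [0, 0, -0.661],
    [0, 0, -0.755],
  ],
  delta_pos=[
    [-0.001, -0.013, 0.002],
    [-0.004, -0.025, 0.002],
    [-0.008, -0.037, 0.002],
    [-0.014, -0.048, 0.002],
    [-0.022, -0.058, 0.002],
    [-0.031, -0.066, 0.002],
    [-0.041, -0.073, 0.002],
    [-0.053, -0.079, 0.002],
  ],
  hand=[0.45, 0.45, 0.45, 0.45, 0.45, 0.45, 0.45, 0.45],
)

```text
t: 7.2
tool_pos: [0.4294, 0.0629, 0.0853]
ee_rot: [[-0.997, 0.072, 0.003], [0.072, 0.997, 0.001], [-0.003, 0.001, -1.0]]
ft_force: [0.5, 3.7, 2.9]
finger_gap: 0.0385
gripper_force: 1.8
```

Run:
```python
from plan import *
o=r.get_obs(); M=np.array(o["ee_rot"]); p=pose(376)
print(o["tool_pos"],p,o["ft_force"],M.T@(p-o["tool_pos"])/.5,o["qpos"][5])
d=np.array(o["tool_pos"])[:2]-PIV; print(np.linalg.norm(d),(np.degrees(np.arctan2(d[1],d[0])-yaw))%360, np.degrees(np.arctan2(M[1,1],M[0,1])))
f=imaging.grab_frame("scene"); a=cv2.resize(f["pixels"][60:240,180:380],None,fx=3,fy=3,interpolation=2); cv2.imwrite("pics/s2.png",a[:,:,::-1])
```

```text
[0.42937481 0.0628583  0.08529941] [0.42961914 0.06296129 0.085     ] [0.49856141 3.73546115 2.87575776] [-0.00047083  0.0002401   0.00060038] -1.5321387757939458
0.04223605634889385 16.16426263526732 85.86840314999391
```

View pics/s2.png

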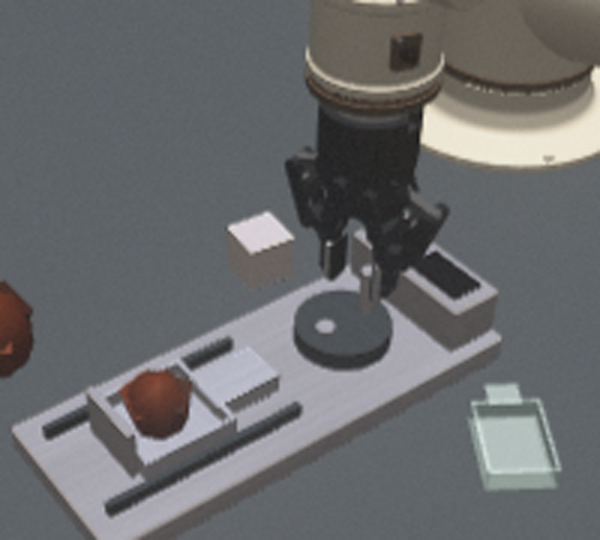

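The peg, at crop (370,290), now points at the head, and the pivot bolt at (325,325) is on the slide side. I'll ease off it and lift.

step_arm(
  angular=[
    [0, 0, 0],
    [0, 0, 0],
    [0, 0, 0],
    [0, 0, 0],
    [0, 0, 0],
    [0, 0, 0],
  ],
  delta_pos=[
    [0, 0.01, 0],
    [0, 0.016, 0],
    [0, 0.016, -0.06],
    [0, 0.016, -0.14],
    [0, 0.016, -0.2],
    [0, 0.016, -0.2],
  ],
  hand=[0.45, 0.45, 0.45, 0.45, 0.45, 0.45],
)

```text
t: 8.0
tool_pos: [0.4301, 0.0715, 0.1855]
ee_rot: [[-0.997, 0.078, 0.004], [0.078, 0.997, -0.0], [-0.004, 0.0, -1.0]]
ft_force: [-0.1, 0.9, 0.1]
finger_gap: 0.0382
gripper_force: 0.0
```

Run:
```python
from plan import *
o=r.get_obs(); M=np.array(o["ee_rot"])
F={n:imaging.grab_frame(n) for n in("scene","top")}
for q,z in dict(peg_top=.094,cam_pivot=.052,push_plate=.08).items():
  for n,f in F.items():
    for d in imaging.place_of(n,q)[:2]:
      p=np.array(d["centre"])*[384,512]; X=at_z(f,*p,z); b=X[:2]-PIV; print(q,n,round(d["confidence"],2),np.round(p),np.round(X,4),"bearing",np.degrees(np.arctan2(b[1],b[0])-yaw)%360,"along/across",b@u,b@[-u[1],u[0]])
m=np.array([.6625,-.009]); q=np.r_[m-.045*u,.17]
print(o["tool_pos"],o["qpos"],"to above rear",q,M.T@(q-o["tool_pos"])/.5,"y yaw",np.degrees(np.arctan2(M[1,1],M[0,1])))
cv2.imwrite("pics/t2.png",cv2.resize(F["top"]["pixels"][115:345,185:345],None,fx=2.5,fy=2.5,interpolation=2)[:,:,::-1])
```

```text
peg_top scene 0.78 [149. 306.] [0.4296 0.0797 0.094 ] bearing 354.88591649846626 along/across 0.04620277838736709 -0.004134935630967068
cam_pivot scene 0.61 [168. 289.] [0.4684 0.0593 0.052 ] bearing 29.09701519442649 along/across 0.0027636135111986895 0.0015380189822997406
push_plate scene 0.84 [198. 214.] [ 0.6662 -0.0113  0.08  ] bearing 180.2649049941924 along/across -0.20727032111039576 -0.0009583137696699211
push_plate top 0.83 [151. 288.] [ 0.6567 -0.0108  0.08  ] bearing 179.44713586948015 along/across -0.19824542205427198 0.0019129888033545856
[0.43005373 0.07153024 0.18546716] [-1.22687310e-02 -1.16123415e-01  1.83623445e+00  3.10824363e-06
  1.41785515e+00 -1.50535087e+00] to above rear [ 0.70470046 -0.02462438  0.17      ] [-0.5624502  -0.14909127  0.03293394] y yaw 85.54730334145871
```

View pics/t2.png

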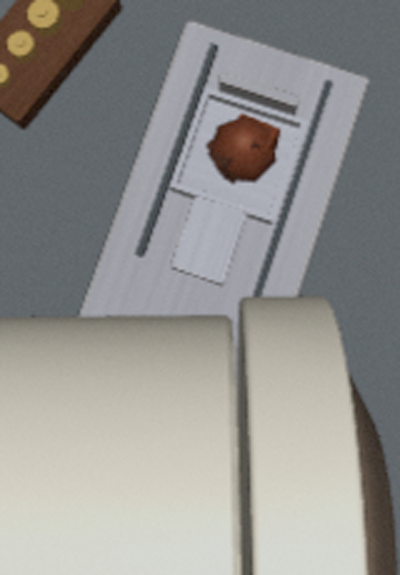

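The top view shows the slide still back, and the peg reads a bearing of about 355°, so the cam is fine. Next I'll shut the hand and move above and behind the rear plate.

step_arm(
  angular=[
    [0, 0, 0.04],
    [0, 0, 0.08],
    [0, 0, 0.12],
    [0, 0, 0.176],
    [0, 0, 0.176],
    [0, 0, 0.176],
    [0, 0, 0.176],
    [0, 0, 0.176],
  ],
  delta_pos=[
    [-0.09, -0.025, 0],
    [-0.18, -0.05, 0],
    [-0.27, -0.075, 0],
    [-0.36, -0.1, 0],
    [-0.45, -0.12, 0.01],
    [-0.562, -0.149, 0.033],
    [-0.562, -0.149, 0.033],
    [-0.562, -0.149, 0.033],
  ],
  hand=[0, 0, 0, 0, 0, 0, 0, 0],
)

```text
t: 9.4
tool_pos: [0.7034, -0.0244, 0.1661]
ee_rot: [[-0.938, 0.346, -0.001], [0.346, 0.938, 0.0], [0.001, -0.0, -1.0]]
ft_force: [0.4, 0.7, 0.8]
finger_gap: 0.0001
gripper_force: 0.0
```

Run:
```python
from plan import *
o=r.get_obs(); M=np.array(o["ee_rot"])
F={n:imaging.grab_frame(n) for n in("scene","top")}
m=np.array([.6625,-.009])
for n,f in F.items():
    d=imaging.place_of(n,"peg_top")[:1]
    for d in d:
      p=np.array(d["centre"])*[384,512]; X=at_z(f,*p,.094); b=X[:2]-PIV; print(n,round(d["confidence"],2),np.round(p),"bearing",np.degrees(np.arctan2(b[1],b[0])-yaw)%360,b@u)
print(o["tool_pos"],o["finger_gap"],"rel plate along,across",(o["tool_pos"][:2]-m)@u,(o["tool_pos"][:2]-m)@[-u[1],u[0]],"y yaw",np.degrees(np.arctan2(M[1,1],M[0,1])))
a=cv2.resize(F["top"]["pixels"][115:345,185:345],None,fx=2.5,fy=2.5,interpolation=2)
b=cv2.resize(F["scene"]["pixels"][100:260,150:350],(400,320),interpolation=2)
c=np.zeros((575,800,3),np.uint8); c[:,:400]=a; c[:320,400:]=b; cv2.imwrite("pics/t3.png",c[:,:,::-1])
```

```text
scene 0.81 [148. 307.] bearing 357.32981495426236 0.051632691904081936
[ 0.70336746 -0.02439485  0.16606536] 0.0001324271399609933 rel plate along,across -0.04367023955122077 0.00024757970619862746 y yaw 69.7813120060963
```

View pics/t3.png

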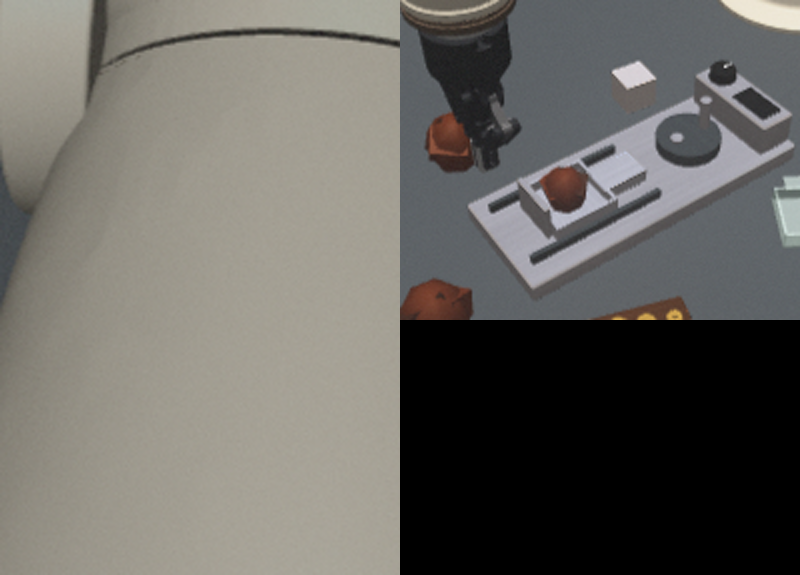

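The scene view shows the peg pointing at the head and the shut fingers hanging just behind the rear plate, clear of the stray lumps. Now I'll descend.

step_arm(
  angular=[
    [0, 0, 0],
    [0, 0, 0],
    [0, 0, 0],
    [0, 0, 0],
    [0, 0, 0],
  ],
  delta_pos=[
    [0, 0, 0.06],
    [0, 0, 0.12],
    [0, 0, 0.178],
    [0, 0, 0.178],
    [0, 0, 0.178],
  ],
  hand=[0, 0, 0, 0, 0],
)

```text
t: 10.22
tool_pos: [0.7041, -0.0244, 0.0798]
ee_rot: [[-0.938, 0.345, 0.002], [0.345, 0.939, -0.0], [-0.002, 0.001, -1.0]]
ft_force: [-0.5, -0.1, 0.4]
finger_gap: -0.0001
gripper_force: 0.0
```

step_arm(
  angular=[
    [0, 0, 0],
    [0, 0, 0],
    [0, 0, 0],
    [0, 0, 0],
    [0, 0, 0],
    [0, 0, 0],
    [0, 0, 0],
    [0, 0, 0],
  ],
  delta_pos=[
    [0.01, 0, 0],
    [0.02, 0, 0],
    [0.03, 0, 0],
    [0.04, 0, 0],
    [0.05, 0, 0],
    [0.06, 0, 0],
    [0.07, 0, 0],
    [0.08, 0, 0],
  ],
  hand=[0, 0, 0, 0, 0, 0, 0, 0],
)

```text
t: 11.22
tool_pos: [0.666, -0.0106, 0.0778]
ee_rot: [[-0.938, 0.345, 0.0], [0.345, 0.938, 0.0], [-0.0, 0.0, -1.0]]
ft_force: [3.5, -0.4, -1.8]
finger_gap: 0.0002
gripper_force: 1.1
```

step_arm(
  angular=[
    [0, 0, 0],
    [0, 0, 0],
    [0, 0, 0],
    [0, 0, 0],
    [0, 0, 0],
    [0, 0, 0],
    [0, 0, 0],
    [0, 0, 0],
  ],
  delta_pos=[
    [0.007, 0, 0],
    [0.014, 0, 0],
    [0.021, 0, 0],
    [0.028, 0, 0],
    [0.035, 0, 0],
    [0.042, 0, 0],
    [0.046, 0, 0],
    [0.05, 0, 0],
  ],
  hand=[0, 0, 0, 0, 0, 0, 0, 0],
)

```text
t: 12.22
tool_pos: [0.6426, -0.0019, 0.0778]
ee_rot: [[-0.938, 0.345, 0.0], [0.345, 0.938, 0.0], [-0.0, 0.0, -1.0]]
ft_force: [2.4, 1.2, -0.8]
finger_gap: 0.0005
gripper_force: 1.0
```

Still only the sliding force, so I'll feel for the stop in 1 mm rows.

step_arm(
  angular=[
    [0, 0, 0],
    [0, 0, 0],
    [0, 0, 0],
    [0, 0, 0],
    [0, 0, 0],
  ],
  delta_pos=[
    [0.002, 0, 0],
    [0.004, 0, 0],
    [0.006, 0, 0],
    [0.008, 0, 0],
    [0.008, 0, 0],
  ],
  hand=[0, 0, 0, 0, 0],
)

```text
t: 12.85
tool_pos: [0.6389, -0.0006, 0.0778]
ee_rot: [[-0.938, 0.345, 0.0], [0.345, 0.938, 0.0], [0.0, 0.0, -1.0]]
ft_force: [2.7, -0.2, 0.3]
finger_gap: 0.0
gripper_force: 1.1
```

step_arm(
  angular=[
    [0, 0, 0],
    [0, 0, 0],
    [0, 0, 0],
    [0, 0, 0],
  ],
  delta_pos=[
    [0.002, 0, 0],
    [0.004, 0, 0],
    [0.006, 0, 0],
    [0.006, 0, 0],
  ],
  hand=[0, 0, 0, 0],
)

```text
t: 13.35
tool_pos: [0.6386, -0.0006, 0.0782]
ee_rot: [[-0.938, 0.346, 0.006], [0.346, 0.938, -0.001], [-0.006, 0.001, -1.0]]
ft_force: [27.0, -5.7, -11.8]
finger_gap: -0.0002
gripper_force: 13.5
```

The force jumped to 27 N after an estimated 36 mm of travel, so the slide is on its stop. I'll back off and lift.

step_arm(
  angular=[
    [0, 0, 0],
    [0, 0, 0],
    [0, 0, 0],
    [0, 0, 0],
    [0, 0, 0],
    [0, 0, 0],
    [0, 0, 0],
    [0, 0, 0],
  ],
  delta_pos=[
    [-0.01, 0, 0],
    [-0.04, 0, 0],
    [-0.08, 0, 0],
    [-0.08, 0, -0.08],
    [-0.08, 0, -0.18],
    [-0.08, 0, -0.28],
    [-0.08, 0, -0.34],
    [-0.08, 0, -0.34],
  ],
  hand=[0, 0, 0, 0, 0, 0, 0, 0],
)

```text
t: 14.35
tool_pos: [0.6741, -0.0135, 0.2504]
ee_rot: [[-0.938, 0.345, 0.003], [0.345, 0.938, -0.0], [-0.003, 0.001, -1.0]]
ft_force: [-0.1, 0.6, -0.2]
finger_gap: -0.0001
gripper_force: 0.0
```

Run:
```python
from plan import *
o=r.get_obs(); print(o["tool_pos"],o["ft_force"])
f=imaging.grab_frame("scene")
for q,z in dict(peg_top=.094,push_plate=.08,tray_floor=.04,ore=.04).items():
  for d in imaging.place_of("scene",q)[:1]:
    p=np.array(d["centre"])*[384,512]; b=at_z(f,*p,z)[:2]-PIV; print(q,round(d["confidence"],2),np.round(p),"bearing",np.degrees(np.arctan2(b[1],b[0])-yaw)%360,b@u)
cv2.imwrite("pics/t4.png",cv2.resize(f["pixels"][100:260,150:350],None,fx=3,fy=3,interpolation=2)[:,:,::-1])
```

```text
[ 0.67406    -0.01350151  0.25039388] [-0.10911693  0.62186531 -0.19279852]
peg_top 0.72 [149. 304.] bearing 359.81345165922755 0.04465504143714342
push_plate 0.96 [190. 229.] bearing 179.27309560738811 -0.16755503070345135
tray_floor 0.79 [192. 251.] bearing 180.0675103826615 -0.11104848297354855
ore 0.95 [183. 179.] bearing 151.3652838306774 -0.23259374787511986
```

View pics/t4.png

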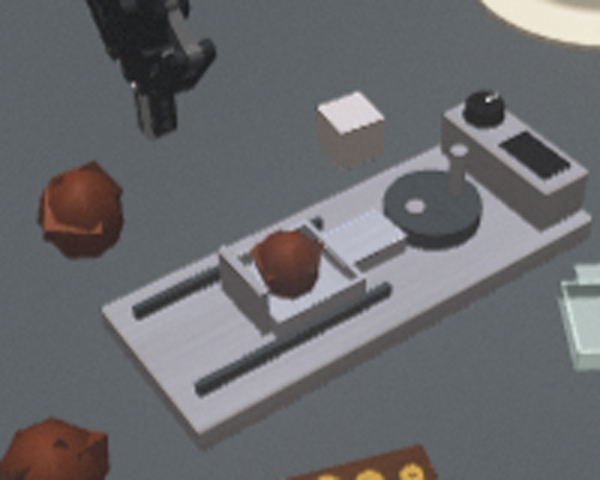

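The nose bar now reaches the cam at crop (400,240), and the plate moved about 37–39 mm, so the slide is home. The lump sits in its tray at (288,262), the cam is at about 180° and the arm is clear.

```bash
python3 -c "
from rig import r
print(r.close_job())"
```

```text
the job is handed in; nothing more can be done
None
```

I handed the job in at about 14 s of the 51 s limit, with no verdict returned: the last picture shows the cam's low point facing the slide, the slide home on its stop, the ore lump in its tray and the arm clear.

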